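# Clear the drop-box cradle and tip a used tube away with the pedal

### The job

A marker pen has been left in the cradle on top of the pedal drop box: take it out and put it in the empty milky storage box that stands open to one side of the drop box. Then lay the used test tube that lies on the bench in the empty cradle, let go of it, and press the pedal right down to its stop with the gripper, holding it there until the tube has dropped inside, and let the pedal come back up. Do not drop the pen into the drop box, and leave the sample jar, the dropper bottle and the weighing cup standing where they are.

Things in the scene. Friction and masses are not known exactly. Their poses are not given: they have to be found in the camera images.
- drop_box: Fixed white and grey box, 150 (x) x 186 (y) x 126 mm high, clear front window. Origin: centre of its underside on the bench; x from front (pedal side) to back, y along the cradle, z up. On top, between cheeks with inner faces at y = +-84 mm, a steel rocking cradle 158 long (y), 112 wide (x); rear wall 119 high, inner face at x = +65. Waste space below the cradle, floor at 6 mm.
- cradle (a point): Centre of the cradle's floor, 105 mm up, fixed to drop_box, same axes. Flat strip 22 mm wide along y, then wings 45 mm wide rising outward at 6 degrees (5 mm), so a thing laid along y stays in the middle. It pivots about this line; the rear wing yields if pushed down. The pedal tips it 60 degrees to the rear, so that its load rolls off into the waste space.
- pedal (a joint): Angle of the pedal: 0 = up (at rest), 0.26 rad = fully down at its stop. A spring pushes it back up (about 4 N at the pad at first, 10 N at the stop). It drives the cradle.
- pedal_pad (a point): Centre of the top of the black rubber pad (48 x 70 mm) at the pedal's free end, 201 mm in front (-x) of the drop box's centre, 64 mm above the bench when up, about 26 mm lower at the stop; moves with the pedal. Hinge: 105 mm in front of the box's centre, 26 mm up.
- pen_box: Open milky-white plastic storage box, 152 (x) x 130 (y) x 72 mm high, fixed, standing empty to the left or right of the drop box (not the one at the back); inner space 140 x 120 mm, floor 2 mm, walls 5 mm. Origin: centre of its underside; z up. For the marker pen.
- pen: Marker pen, white and blue, capped, 132 mm long (its x axis), 13 mm wide and high; at the start it lies in the cradle along the cradle's y axis. Origin: middle of its underside.
- tube: Used test tube, translucent white, 107 mm long, 17 mm in diameter, lying on the bench (it can roll). Origin: centre of its closed end on the tube's axis; its z axis runs along the tube to the open end.
- tube_mid (a point): Middle of the tube on its axis, 53.5 mm from the closed end.
- sample_jar: Bystander: clear sample jar, 46 mm across, 80 mm high, standing on the bench. Origin: centre of its underside.
- dropper_bottle: Bystander: small brown dropper bottle, 33 mm across, 76 mm high, standing on the bench. Origin: centre of its underside.
- weigh_cup: Bystander: clear weighing cup, 44 mm across, 28 mm high, standing on the bench to the left of the drop box (two more like it, fixed, stand further left). Origin: centre of its underside.
Not all that is in view belongs to the job. What is shaped like the pen but green or purple is not meant.

How it is judged:
By the outcome, as a careful person would: the job done as asked, in the order asked, and still so for the second after the job is handed in, with the robot touching nothing.
It also fails if it takes over 72 s, if anything falls off the work surface, if the arm or the gripper's body presses on something with over 40 N, if the wrist force passes 120 N, or if a joint passes its speed limit or range.

### The arm

A 7-joint arm with a two-finger parallel gripper is mounted at the origin on a cart in front of the work surface, level with it; the furniture and walls round the work are solid. World frame = base frame: x ahead of the robot, y to its left, z up, the work surface at z = 0. Lengths are in m, angles in rad, forces in N, time in s.
With the tool pointing down it reaches from about 0.425 to 0.95 m from the base axis. Payload 4.7 kg.
Tool frame: the origin (TCP) lies at the very end of the fingers, on their centre line; the grasp point (between the pads) lies 19 mm behind it; z points along the fingers, y is the line along which they close (so a half turn about z gives the same grasp; the last joint's range is limited). The gripper opens to 87 mm and grips with 3 to 60 N. Pads are 19 mm wide; open, the fingers measure 117 mm over their backs; the gripper's body (75 mm by 190 mm) begins 51 mm behind the grasp point.
Start: joints at [-1.167, 0.469, -0.049, 1.532, 0.024, 1.141, -0.082], TCP at [0.283, 0.613, 0.223] pointing down, gripper open.
Joint ranges: [-2.59, 2.59], [-0.33, 1.99], [-1.39, 1.29], [0.1, 2.45], [-1.04, 4.18], [0.21, 1.99], [-2.66, 2.66]. Speed limits (rad/s): [2.57, 2.57, 3.14, 3.14, 3.14, 3.14, 3.14].

### API

Orientations are given as [roll, pitch, yaw] about the fixed x, y, z axes, in that order (R = Rz(yaw) Ry(pitch) Rx(roll)).
In Python, from rig import bot, ik, viewer, job gives the robot as it stands. Calls block until the motion is done:
- bot.reach(position, orientation): joint-space move of the TCP to a pose.
- bot.servo_line(position, frame=None, feed=0.15, force_limit=None): straight line of the TCP; frame=None keeps the orientation; feed is the mean speed in m/s. With force_limit (N) it stops when the force on the tool has changed by that much, and returns True; else False.
- bot.set_joints(angles): joint-space move.
- bot.gripper_to(opening, newtons=None): opening from 0.0 (shut) to 1.0 (fully open); newtons is the grip in N (None keeps the last); returns when the fingers have stopped.
- bot.dwell(seconds).
- ik(position, orientation): joint angles nearest the present ones, or None.
- bot.get_obs(): the state.
- viewer.get_image(name): name is "scene" or "top" or "wrist"; returns a dict with "img" (480x640x3 uint8, blue, green, red), "range_z" (480x640 float32, m along the optical axis (not along the pixel's ray), 0 where there is no reading), "vertical_fov" (degrees; the focal length in pixels is half the picture's height over the tangent of half this angle, whatever the lens; pixels are square), "cx", "cy" (the principal point, pixels), "dist_coeffs" ([k1, k2, p1, p2, k3] as OpenCV has them; the pictures are not rectified), "rvec" (rotation vector, rad) and "tvec" (3), from world to camera coordinates, as OpenCV has them; the wrist camera has in their place "hand_eye" (4x4, takes a point from camera to tool coordinates, whose origin is the TCP and whose axes are the flange's). Camera axes: x right, y down, z forward; pixel columns grow to the right and rows downward; lengths in m; the calibration is good to about 2 mm. A picture is of the moment at which its call begins: read the wrist's pose just before it.
A pose or a line that the arm cannot do raises bot.Unreachable and nothing moves.
- job.job_done(): hands the job in; it is judged then, once.
The state is a dict: "time": time; "qpos": joint angles; "dq": joint speeds; "tau": joint torques, N m; "ee_pos": TCP position; "orientation": TCP orientation; "contact_force": force on the tool from outside, world axes, zero at the start; "torque": the same for the moment, N m; "finger_gap": opening from 0.0 (shut) to 1.0 (fully open); "grip_force": force on a finger pad.
Only numpy, scipy, OpenCV 4.12 (cv2) and the standard library are available. Lean on these libraries where they do the work, as an engineer would, in place of code of your own. Each camera call takes 0.05 s, during which the arm holds its last target. There are 200 camera calls.

## Working session

There is one attempt and no reset: what is moved stays moved. The work goes in short steps, each a Python script; the robot and the scene stay as the last script left them, time stands still between calls to the robot, and variables do not carry over. Pictures are saved under pics/ and viewed, at most 10 in all, crops included, and the job is handed in when it is done.

```bash
ls; mkdir -p pics
cat > h.py <<'E'
import numpy as np, cv2
from rig import bot, ik, viewer, job
def cam(n):
    o=bot.get_obs(); d=viewer.get_image(n)
    f=240/np.tan(np.radians(d["vertical_fov"])/2)
    d["K"]=np.array([[f,0,d["cx"]],[0,f,d["cy"]],[0,0,1]]); d["D"]=np.array(d["dist_coeffs"],float)
    if n=="wrist":
        from scipy.spatial.transform import Rotation as R
        T=np.eye(4); T[:3,:3]=R.from_euler("xyz",o["orientation"]).as_matrix(); T[:3,3]=o["ee_pos"]
        T=T@np.array(d["hand_eye"]); d["R"]=T[:3,:3]; d["o"]=T[:3,3]
    else:
        Rm=cv2.Rodrigues(np.array(d["rvec"],float))[0]; d["R"]=Rm.T; d["o"]=-Rm.T@np.array(d["tvec"],float).ravel()
    return d
def rays(d,uv):
    p=cv2.undistortPoints(np.array(uv,float).reshape(-1,1,2),d["K"],d["D"]).reshape(-1,2)
    return np.c_[p,np.ones(len(p))]@d["R"].T
def on_plane(d,uv,z):
    r=rays(d,uv); return d["o"]+r*((z-d["o"][2])/r[:,2])[:,None]
def depth_pts(d,uv):
    uv=np.array(uv).reshape(-1,2); r=rays(d,uv); z=d["range_z"][uv[:,1].astype(int),uv[:,0].astype(int)]
    return d["o"]+r*z[:,None]
E
python3 - <<'E'
from h import *
for n in ("scene","top"):
    d=cam(n); cv2.imwrite(f"pics/{n}0.png",d["img"]); np.save(f"{n}0.npy",d,allow_pickle=True); print(n,d["o"],d["K"][0,0],d["D"],(d["range_z"]>0).mean())
print(bot.get_obs())
E
```

```text
pics
scene [-0.24401504 -0.91864326  0.69921146] 557.9762236447979 [-0.08146466  0.          0.          0.          0.        ] 0.9959895833333333
top [0.35098413 0.08556228 1.30538278] 503.5892628101276 [0.00562388 0.         0.         0.         0.        ] 0.9960546875
{'time': 0.1, 'qpos': array([-1.16690135,  0.46937395, -0.04857727,  1.53357511,  0.02407253,
        1.14100393, -0.08231075]), 'dq': array([-0.00227748, -0.00160004, -0.00167386, -0.00264349,  0.00080752,
        0.00035825, -0.00052943]), 'tau': array([-1.32750943e-04, -5.09173894e+01, -8.16844543e-02, -2.36829740e+01,
       -6.14862749e-02,  3.44410026e-02,  5.31604678e-05]), 'ee_pos': array([0.28286472, 0.61227474, 0.22159517]), 'orientation': array([-3.13981714e+00,  4.51377319e-05,  2.70878876e+00]), 'contact_force': array([ 0.31322617, -0.79069136, -0.24296323]), 'torque': array([ 0.00211163, -0.04045835,  0.04857103]), 'grip_force': 0.0, 'finger_gap': 1.0032235771097255}
```

View pics/top0.png

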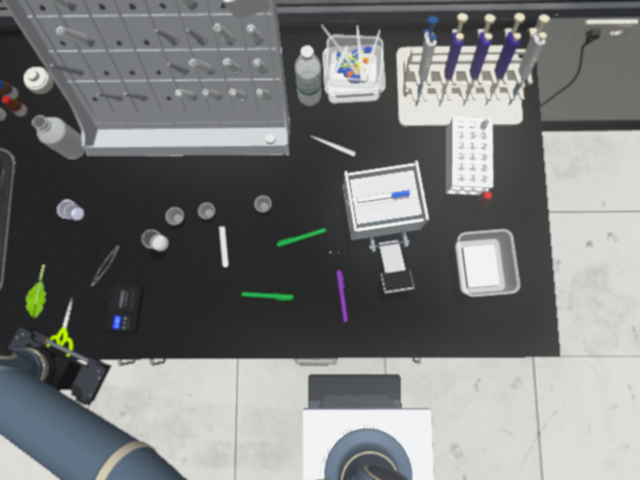

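View pics/scene0.png

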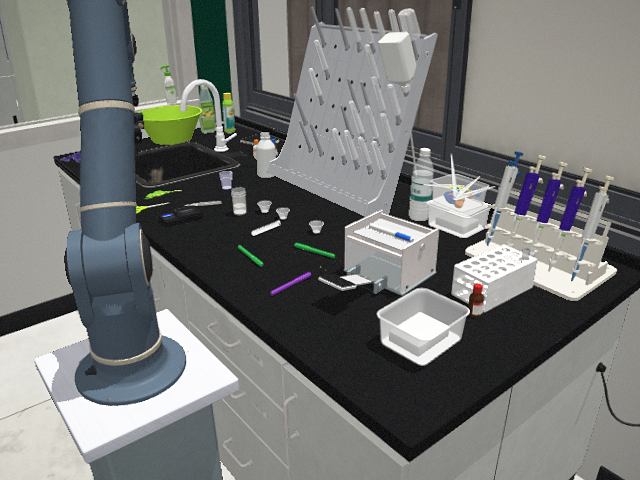

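Top view: the drop box is at (387,200) with the pen (blue cap at (400,195)). The pedal pad is at (393,260), the pen box at (487,263), the tube at (223,247), the weighing cup at (262,204), the jar at (154,240) and the dropper bottle at (487,196). Next I'll measure these from the masks.

```bash
cat > m.py <<'E'
from h import *
d=np.load("top0.npy",allow_pickle=True).item(); img=d["img"]; hsv=cv2.cvtColor(img,cv2.COLOR_BGR2HSV)
def roi(m,x0,y0,x1,y1):
    o=np.zeros(m.shape,bool); o[y0:y1,x0:x1]=m[y0:y1,x0:x1]; return o
def rect(mask,z,name):
    ys,xs=np.nonzero(mask); p=on_plane(d,np.c_[xs,ys],z)[:,:2].astype(np.float32)
    r=cv2.minAreaRect(p*1000); b=cv2.boxPoints(r)
    print(name,len(xs),"c",np.round(r[0],1),"size",np.round(r[1],1),"ang",round(r[2],1),"mean",np.round(p.mean(0)*1000,1)); return p
bright=img.min(2)>110
rect(roi(bright,212,220,235,275),.0085,"tube")
rect(roi((hsv[...,0]>100)&(hsv[...,0]<130)&(hsv[...,1]>120),380,180,420,210),.112,"cap")
rect(roi(bright,382,240,406,274),.064,"pad white")
ys,xs=np.mgrid[0:480,0:640]; P=depth_pts(d,np.c_[xs.ravel(),ys.ravel()]).reshape(480,640,3)
Z=P[...,2]
def rp(mask,name):
    p=P[mask][:,:2].astype(np.float32)*1000; r=cv2.minAreaRect(p); print(name,len(p),"c",np.round(r[0],1),"size",np.round(r[1],1),"ang",round(r[2],1),"z",np.round(np.percentile(P[mask][:,2],[5,50,95]),3))
rp(roi((Z>.115)&(Z<.14),335,150,440,250),"dropbox top")
rp(roi((Z>.095)&(Z<.14),335,150,440,250),"dropbox >95")
rp(roi((Z>.06)&(Z<.08),450,220,530,305),"penbox rim")
rp(roi((Z>.045)&(Z<.075),375,240,415,295),"pad")
rp(roi((Z>.004)&(Z<.03),212,220,235,275),"tube d")
rp(roi((Z>.015)&(Z<.04),250,190,280,220),"cup")
rp(roi((Z>.03)&(Z<.1),475,185,497,207),"dropper")
rp(roi((Z>.05)&(Z<.1),440,110,500,195),"rack")
rp(roi((Z>.03)&(Z<.1),140,225,172,255),"jar")
o=np.hstack([cv2.resize(img[150:300,335:435],None,fx=4,fy=4,interpolation=cv2.INTER_CUBIC),cv2.resize(img[200:290,200:290],(400,400),interpolation=cv2.INTER_CUBIC) if 0 else cv2.copyMakeBorder(cv2.resize(img[200:290,200:290],(400,400)),0,200,0,0,cv2.BORDER_CONSTANT)])
cv2.imwrite("pics/crop0.png",o)
for z in(.119,.126): print(z,on_plane(d,[[347,178],[418,165],[427,216],[352,237]],z)[:,:2].round(4).tolist())
E
python3 m.py
```

```text
tube 278 c [561.2 365.4] size [110.2  17.6] ang 6.8 mean [561.3 365.4]
cap 75 c [670.8 -85.5] size [11.3 40.2] ang 7.8 mean [670.9 -86.4]
pad white 651 c [524.6 -71.2] size [57.3 81.1] ang 88.5 mean [523.4 -68.2]
dropbox top 784 c [664.1 -48.9] size [149.6 180.2] ang 8.4 z [0.116 0.121 0.129]
dropbox >95 3969 c [663.  -49.3] size [149.8 188.4] ang 7.8 z [0.102 0.109 0.126]
penbox rim 716 c [ 506.4 -301.1] size [159.6 139.1] ang 4.4 z [0.062 0.071 0.077]
pad 770 c [482. -76.] size [88.4 74.4] ang 8.5 z [0.047 0.064 0.073]
tube d 367 c [561.7 367.1] size [142.7  58.3] ang 1.5 z [0.004 0.013 0.02 ]
cup 129 c [670.4 261.8] size [42.6 41. ] ang 43.9 z [0.016 0.026 0.031]
dropper 271 c [ 681.2 -300.7] size [46.4 43.9] ang 6.7 z [0.035 0.052 0.081]
rack 2090 c [ 780.1 -275. ] size [103.4 203.7] ang 87.5 z [0.067 0.079 0.084]
jar 300 c [571.2 531.8] size [44.8 43.5] ang 84.4 z [0.031 0.06  0.081]
0.119 [[0.7096, 0.0436], [0.7408, -0.1304], [0.613, -0.1473], [0.5633, 0.0337]]
0.126 [[0.7075, 0.0439], [0.7385, -0.1292], [0.6115, -0.1459], [0.562, 0.034]]
```

View pics/crop0.png

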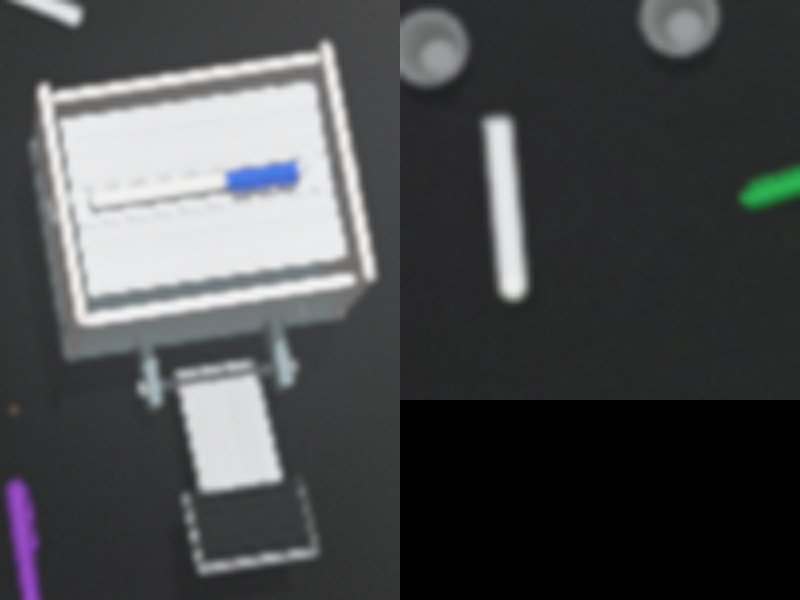

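Crop: the box is turned about +8°. The pen lies along the cradle, cap at the right end (262,177) and tail at (95,200). The pedal pad is at (255,525). The tube's round end faces the robot. Next I'll move above the cradle and refine with the wrist camera.

```bash
cat >> h.py <<'E'
YB=np.radians(8.0); C=np.array([.663,-.049])
def boxp(x,y,z): return np.r_[C+[x*np.cos(YB)-y*np.sin(YB), x*np.sin(YB)+y*np.cos(YB)],z]
def down(p,yaw):  # choose half turn with smaller wrist twist
    best=None
    for k in(-1,0,1):
        a=(yaw+k*np.pi+np.pi)%(2*np.pi)-np.pi
        q=ik(p,[np.pi,0,a])
        if q is not None and (best is None or abs(q[6])<abs(best[0][6])): best=(q,a)
    return best[1]
def go(p,yaw): bot.reach(list(p),[np.pi,0,down(list(p),yaw)])
def st():
    o=bot.get_obs(); print("t",round(o["time"],2),"p",o["ee_pos"].round(4),"rpy",o["orientation"].round(3),"F",o["contact_force"].round(1),"gap",round(o["finger_gap"],3),"grip",round(o["grip_force"],1))
E
python3 - <<'E'
from h import *
p=boxp(0,.008,.30); 
for P,y in((p,YB+np.pi/2),((.561,.365,.1),np.radians(6.8)),((.506,-.301,.1),.8),(boxp(-.203,0,.1),YB)): 
    a=down(list(P),y); print(np.degrees(a),ik(list(P),[np.pi,0,a]).round(2))
go(p,YB+np.pi/2); st()
d=cam("wrist"); cv2.imwrite("pics/w0.png",d["img"]); np.save("w0.npy",d,allow_pickle=True); print(d["o"],d["R"].round(2).tolist())
bot.gripper_to(.4)
E
```

```text
98.00000000000001 [-0.41  0.44  0.6   1.49 -0.25  1.29  0.35]
-173.20000000000002 [-0.58  0.58 -0.08  1.66  0.06  0.91  1.  ]
45.83662361046585 [-0.23  0.67  1.01  1.9  -0.69  0.97  0.33]
8.00000000000001 [-0.62  0.4   0.88  2.17 -0.45  0.76 -0.88]
t 2.78 p [ 0.662  -0.0395  0.2997] rpy [-3.141e+00 -1.000e-03  1.713e+00] F [-0.4  0.1 -0.4] gap 0.998 grip 0.0
[0.65168943 0.03350328 0.46300067] [[0.99, 0.14, 0.04], [0.14, -0.95, -0.27], [-0.0, 0.28, -0.96]]
```

View pics/w0.png

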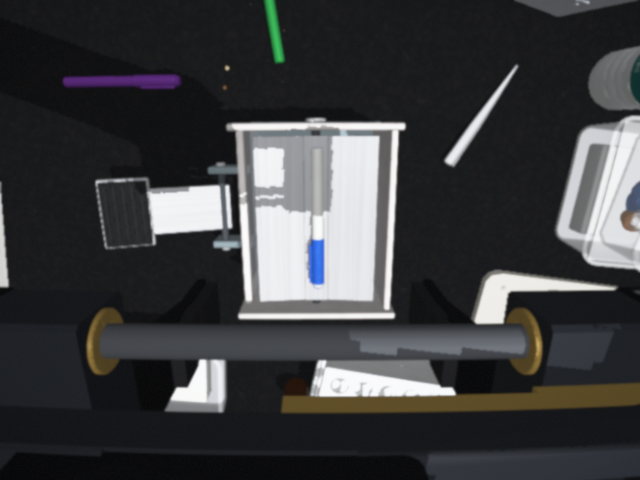

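Wrist view: the pen runs vertically from (317,148) to (317,284), and the pad corners are near (97,181), (149,178), (154,246) and (105,248). The box edges are square with the image, so the 8° yaw holds. Now the numbers, then the pen grasp.

Run:
```python
from h import *
d=np.load("w0.npy",allow_pickle=True).item()
loc=lambda p:(((p[:,:2]-C)@np.array([[np.cos(YB),-np.sin(YB)],[np.sin(YB),np.cos(YB)]]))*1000).round(1).tolist()
print("pen ends",loc(on_plane(d,[[317,148],[317,284]],.1115)), on_plane(d,[[317,148],[317,284]],.1115).round(4).tolist())
print("pad",loc(on_plane(d,[[97,181],[149,178],[154,246],[105,248]],.064)), on_plane(d,[[97,181],[149,178],[154,246],[105,248]],.064)[:,:2].mean(0))
print("outer cheek corners z126",loc(on_plane(d,[[228,125],[404,125],[394,316],[240,316]],.126)))
print("pad depth",depth_pts(d,[[125,213]]).round(4))
img=d["img"]; hsv=cv2.cvtColor(img,cv2.COLOR_BGR2HSV)
m=(hsv[...,0]>100)&(hsv[...,0]<130)&(hsv[...,1]>150); m[:200]=0; m[300:]=0; m[:,:290]=0; m[:,350:]=0
ys,xs=np.nonzero(m); print("cap",xs.min(),xs.max(),ys.min(),ys.max(),loc(on_plane(d,[[xs.mean(),ys.mean()]],.115)))
```

```text
pen ends [[2.9, 67.1], [3.4, -61.7]] [[0.6565, 0.0178, 0.1115], [0.675, -0.1096, 0.1115]]
pad [[-225.6, 32.6], [-169.8, 35.3], [-172.5, -38.0], [-227.5, -40.4]] [ 0.46647763 -0.07927008]
outer cheek corners z126 [[-71.6, 86.7], [75.5, 87.0], [77.2, -88.7], [-70.3, -88.9]]
pad depth [[ 0.4666 -0.0775  0.0668]]
cap 310 322 241 283 [[2.5, -37.6]]
```

```bash
sed -i 's/C=np.array.*/C=np.array([.6658,-.0498])/' h.py
python3 - <<'E'
from h import *
a=YB+np.pi/2
go(boxp(0,.004,.16),a)
bot.servo_line(list(boxp(0,.004,.118)),feed=.08)
print(bot.servo_line(list(boxp(0,.004,.1075)),feed=.02,force_limit=3)); st()
bot.gripper_to(0,15); st()
bot.servo_line(list(boxp(0,.004,.20)),feed=.1); st()
d=cam("wrist"); cv2.imwrite("pics/w1.png",d["img"])
E
```

```text
False
t 5.89 p [ 0.6652 -0.0459  0.1075] rpy [-3.142  0.     1.71 ] F [ 0.4 -0.2 -0.5] gap 0.399 grip 0.0
t 6.42 p [ 0.6653 -0.0458  0.1075] rpy [ 3.142 -0.     1.71 ] F [-0.   0.6 -0.2] gap 0.14 grip 15.0
t 7.5 p [ 0.6647 -0.0457  0.1991] rpy [-3.14 -0.    1.71] F [ 0.2  1.2 -0.5] gap 0.138 grip 15.0
```

View pics/w1.png

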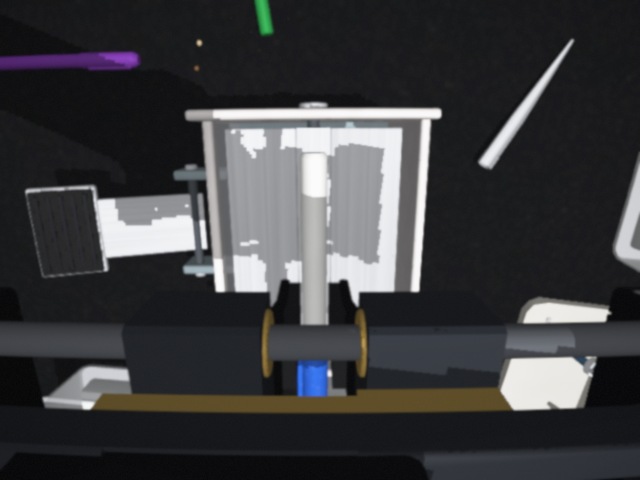

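Wrist view: the pen is held level, from (314,155) to the cap at (313,380), clear of the cradle. Next, into the pen box on its diagonal.

Run:
```python
from h import *
p=np.array([.506,-.301,.2])
go(p,np.radians(42)); st()
print(bot.servo_line([*p[:2],.10],feed=.2))
print(bot.servo_line([*p[:2],.018],feed=.06,force_limit=5)); st()
bot.gripper_to(.35); bot.dwell(.2)
bot.servo_line([*p[:2],.22],feed=.2); st()
d=cam("scene"); cv2.imwrite("pics/s1.png",d["img"]); d=cam("top"); 
o=np.hstack([cv2.resize(d["img"][215:310,445:535],(400,400)),cv2.resize(cv2.imread("pics/s1.png")[200:380,320:500],(400,400))]); cv2.imwrite("pics/c1.png",o)
go([.561,.365,.14],np.radians(6.8)); bot.gripper_to(.6); st()
d=cam("wrist"); cv2.imwrite("pics/w2.png",d["img"]); np.save("w2.npy",d,allow_pickle=True)
m=d["img"].min(2)>100; m[:100]=m[:100]; n,l,s,c=cv2.connectedComponentsWithStats(m.astype(np.uint8))
for i in range(1,n):
    if s[i][4]>500:
        ys,xs=np.nonzero(l==i); r=cv2.minAreaRect((on_plane(d,np.c_[xs,ys],.0085)[:,:2]*1000).astype(np.float32)); print(s[i],[np.round(v,1) for v in r])
```

```text
t 8.7 p [ 0.5076 -0.2992  0.1997] rpy [-3.141e+00 -1.000e-03  7.370e-01] F [ 0.   0.9 -0.8] gap 0.136 grip 15.0
False
False
t 10.87 p [ 0.5063 -0.3012  0.0184] rpy [ 3.141 -0.     0.733] F [-0.  -0.1 -0.1] gap 0.139 grip 15.0
t 12.88 p [ 0.5054 -0.3004  0.2189] rpy [-3.14e+00  1.00e-03  7.33e-01] F [ 0.4  0.4 -0.2] gap 0.346 grip 0.0
t 16.07 p [0.561 0.365 0.14 ] rpy [-3.142 -0.    -3.023] F [0.5 0.4 0.8] gap 0.6 grip 0.0
[  78    7  187   52 3277] [array([431.6, 246.9]), array([133.3,  14.5]), np.float64(86.0)]
[ 303  158   26  141 3288] [array([563.2, 364.7]), array([113.2,  20.5]), np.float64(6.8)]
[   0  208  138   40 2062] [array([585.1, 165.3]), array([ 14.6, 122.6]), np.float64(17.3)]
[  192   239   448   174 21109] [array([640.5, 465. ]), array([164.7, 408.1]), np.float64(7.0)]
[  166   309   297    79 13168] [array([667.9, 375.9]), array([ 76.7, 258.2]), np.float64(6.8)]
[    0   322   169    88 10012] [array([712.2, 170.9]), array([ 85.9, 151.9]), np.float64(5.4)]
[ 413  453  153   18 1242] [array([773.6, 561.2]), array([ 20.3, 153. ]), np.float64(6.0)]
```

View pics/c1.png

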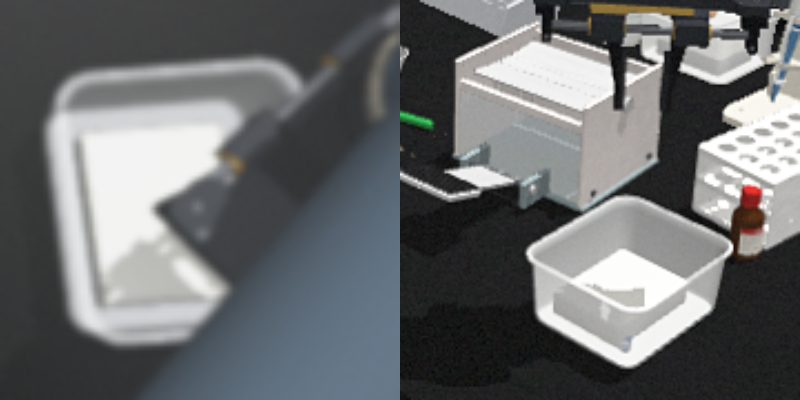

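View pics/w2.png

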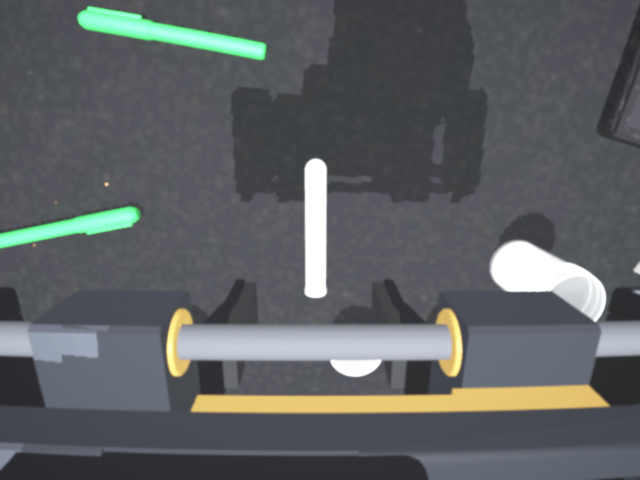

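The pen seems to be in the pen box; the blue cap shows at (625,343) in the right crop. The wrist view has the tube at (315,228), lined up with the jaws. Picking it up next, and checking the pen from above by colour.

Run:
```python
from h import *
d=cam("top"); hsv=cv2.cvtColor(d["img"],cv2.COLOR_BGR2HSV)
m=(hsv[...,0]>95)&(hsv[...,0]<130)&(hsv[...,1]>90); m[:220]=0;m[310:]=0;m[:,445:450]=0;m[:,:445]=0;m[:,535:]=0
ys,xs=np.nonzero(m); print("blue in pen box",len(xs),on_plane(d,[[xs.mean(),ys.mean()]],.01).round(3) if len(xs) else 0)
p=[.5625,.365]
bot.servo_line([*p,.03],feed=.12)
print(bot.servo_line([*p,.003],feed=.03,force_limit=4)); st()
bot.gripper_to(0,15); st()
bot.servo_line([*p,.2],feed=.15); st()
a=YB+np.pi/2
go(boxp(0,0,.2),a); st()
d=cam("wrist"); cv2.imwrite("pics/w3.png",d["img"])
```

```text
blue in pen box 0 0
False
t 18.28 p [0.5627 0.3651 0.0032] rpy [ 3.141  0.    -3.023] F [-0.8  0.2 -0.2] gap 0.599 grip 0.0
t 18.98 p [0.5625 0.365  0.003 ] rpy [ 3.142 -0.    -3.023] F [-0.4  0.1 -0.2] gap 0.189 grip 15.0
t 20.45 p [0.5619 0.3648 0.1989] rpy [-3.141e+00 -2.000e-03 -3.023e+00] F [ 0.3 -0.3  0.5] gap 0.186 grip 15.0
t 22.02 p [ 0.6662 -0.0477  0.1996] rpy [-3.141e+00 -1.000e-03  1.714e+00] F [-0.3  0.2 -0.6] gap 0.189 grip 15.0
```

View pics/w3.png

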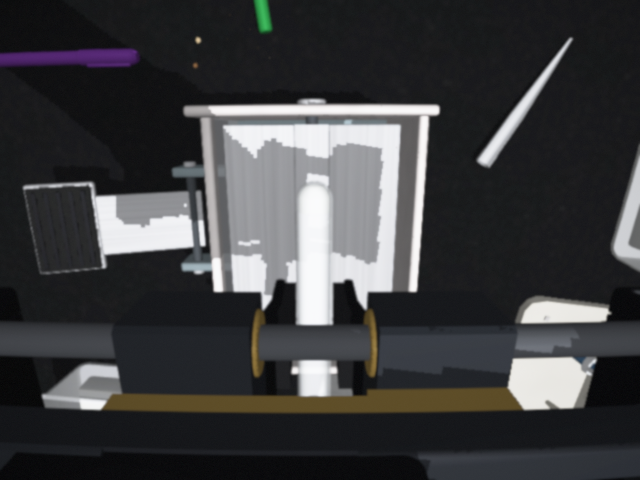

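The tube is held level over the cradle, round end at (314,190). Next I'll lay it down, then check it and the pen before pressing.

Run:
```python
from h import *
bot.servo_line(list(boxp(0,0,.125)),feed=.1)
print(bot.servo_line(list(boxp(0,0,.1085)),feed=.02,force_limit=3)); st()
bot.gripper_to(.40); bot.dwell(.3); st()
bot.servo_line(list(boxp(0,0,.20)),feed=.12)
go(boxp(-.203,-.0015,.15),YB); bot.gripper_to(0,10); st()
T=cam("top")["img"]; S=cam("scene")["img"]; cv2.imwrite("pics/t2.png",T)
print(cv2.cvtColor(T,cv2.COLOR_BGR2HSV)[225:300,455:520].reshape(-1,3)[:,1].max())
o=np.hstack([cv2.resize(T[150:300,335:535],(400,300)),cv2.resize(S[200:350,320:520],(400,300))])
o=np.vstack([o,np.hstack([cv2.resize(T[225:300,450:550],(400,300)),cv2.resize(S[280:370,370:490],(400,300))])]); cv2.imwrite("pics/c2.png",o)
```

```text
False
t 23.95 p [ 0.6659 -0.0499  0.1086] rpy [3.141 0.    1.71 ] F [ 0.1 -0.2 -0.1] gap 0.19 grip 15.0
t 24.91 p [ 0.6658 -0.0498  0.1085] rpy [-3.142 -0.     1.71 ] F [ 0.7 -0.1  0.7] gap 0.4 grip 0.0
t 28.06 p [ 0.465  -0.0795  0.15  ] rpy [-3.142 -0.     0.14 ] F [-0.5  0.  -0. ] gap 0.002 grip 0.0
62
```

View pics/c2.png

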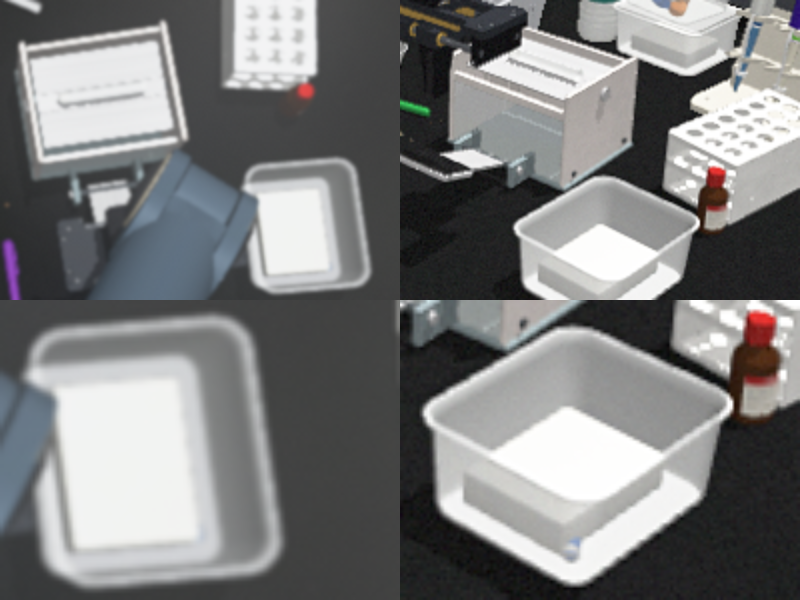

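The tube lies in the middle of the cradle and the gripper is clear of it. The pen isn't obvious in the pen box from above: there is only a bluish spot at (570,547). Before pressing I'll compare colour and depth with the start images.

Run:
```python
from h import *
T0=np.load("top0.npy",allow_pickle=True).item(); S0=np.load("scene0.npy",allow_pickle=True).item()
T1=cam("top"); S1=cam("scene")
for n,a,b,(x0,y0,x1,y1) in(("top",T0,T1,(470,225,525,305)),("scene",S0,S1,(370,280,475,370))):
    bl=lambda d:(d["img"][...,0].astype(int)-d["img"][...,2])[y0:y1,x0:x1]
    for k,d in((0,a),(1,b)):
        v=bl(d); i=np.unravel_index(v.argmax(),v.shape); print(n,k,"max B-R",v.max(),(i[1]+x0,i[0]+y0),(v>25).sum())
    v=bl(b)-bl(a); ys,xs=np.nonzero(v>12); 
    if len(xs): uv=[[xs.mean()+x0,ys.mean()+y0]]; print(" new blue",len(xs),uv,on_plane(b,uv,.01).round(3))
    dz=(b["range_z"]-a["range_z"])[y0:y1,x0:x1]; m=(abs(dz)>.006)&(abs(dz)<.05); print(" depth changed",m.sum(),"med",np.median(dz[m]) if m.any() else 0)
    di=abs(b["img"].astype(int)-a["img"]).max(2)[y0:y1,x0:x1]>30; ys,xs=np.nonzero(di); print(" img changed",di.sum(), (xs.mean()+x0,ys.mean()+y0) if len(xs) else 0)
# wrist view over pen box
go([.50,-.301,.30],np.radians(98)); d=cam("wrist"); cv2.imwrite("pics/w4.png",d["img"]); np.save("w4.npy",d,allow_pickle=True); st()
```

```text
top 0 max B-R 5 (np.int64(473), np.int64(242)) 0
top 1 max B-R 18 (np.int64(500), np.int64(284)) 0
 new blue 2 [[np.float64(500.0), np.float64(283.5)]] [[ 0.459 -0.348  0.01 ]]
 depth changed 426 med 0.006111324
 img changed 0 0
scene 0 max B-R 25 (np.int64(416), np.int64(284)) 0
scene 1 max B-R 62 (np.int64(422), np.int64(352)) 9
 new blue 27 [[np.float64(432.18518518518516), np.float64(336.74074074074076)]] [[ 0.524 -0.315  0.01 ]]
 depth changed 600 med 0.0060127378
 img changed 29 (np.float64(430.2413793103448), np.float64(343.41379310344826))
t 29.82 p [ 0.5001 -0.3001  0.2993] rpy [-3.141e+00 -1.000e-03  1.711e+00] F [-0.5  0.7  0.3] gap 0.007 grip 0.0
```

View pics/w4.png

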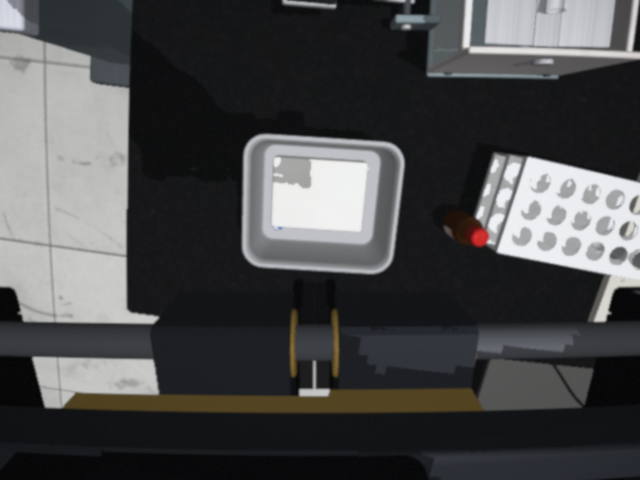

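The pen box has a white insert drawn inside it that hides most of the pen. The cap tip shows at (279,228), about (0.459,-0.348), which is where the diagonal placement puts that end, so the pen is inside. The tube is still in the cradle at (553,5). Pressing the pedal now.

Run:
```python
from h import *
go(boxp(-.203,-.0015,.12),YB); 
bot.servo_line(list(boxp(-.203,-.0015,.072)),feed=.1); st()
z=None
hit=bot.servo_line(list(boxp(-.206,-.0015,.026)),feed=.03,force_limit=25); print(hit); st()
bot.dwell(1.0); st()
A=cam("top"); cv2.imwrite("pics/t3.png",A["img"]); S=cam("scene")["img"]; cv2.imwrite("pics/s3.png",S)
bot.dwell(.5)
T2=cv2.imread("pics/t2.png"); d=abs(A["img"].astype(int)-T2).max(2)[165:225,345:430]; print("cradle changed px",(d>30).sum())
st()
```

```text
t 31.94 p [ 0.4653 -0.08    0.0722] rpy [ 3.141 -0.     0.139] F [-0.9 -0.3  0.5] gap 0.006 grip 0.0
True
t 33.02 p [ 0.4598 -0.0804  0.0382] rpy [-3.137  0.006  0.139] F [-3.7  2.2 17.8] gap 0.008 grip 8.9
t 34.02 p [ 0.4598 -0.0804  0.0383] rpy [-3.138  0.005  0.139] F [-4.3  1.8 17.9] gap 0.006 grip 8.4
cradle changed px 2760
t 34.62 p [ 0.4598 -0.0804  0.0383] rpy [-3.137  0.005  0.139] F [-3.3  1.5 16.8] gap 0.005 grip 8.4
```

The pedal stopped at z = 0.038 with 18 N, which matches the stop. Next I'll release it and check the cradle by depth.

Run:
```python
from h import *
bot.dwell(.4)
bot.servo_line(list(boxp(-.203,-.0015,.075)),feed=.06); st()
bot.servo_line(list(boxp(-.203,-.0015,.20)),feed=.2)
go([.50,-.12,.30],np.radians(98)) ; 
go(boxp(0,.005,.30),YB+np.pi/2); d=cam("wrist"); st()
d0=np.load("w0.npy",allow_pickle=True).item()
def prof(d,y):  # max height along x across the strip
    ys,xs=np.mgrid[100:280,230:410]; P=depth_pts(d,np.c_[xs.ravel(),ys.ravel()])
    l=(P[:,:2]-C)@np.array([[np.cos(YB),-np.sin(YB)],[np.sin(YB),np.cos(YB)]])
    return [round(float(np.median(P[(abs(l[:,0]-x)<.004)&(abs(l[:,1]-y)<.02)&(P[:,2]>.02),2]))*1000,1) for x in(-.04,-.02,-.01,0,.01,.02,.04)]
for y in(-.02,.02,.05): print(y,"start",prof(d0,y),"now",prof(d,y))
T0=np.load("top0.npy",allow_pickle=True).item()
m=d["img"].min(2); print("blue px cradle",((d["img"][...,0].astype(int)-d["img"][...,2])[100:290,230:400]>60).sum())
pad=depth_pts(d,[[x,y] for x in range(108,145,6) for y in range(190,240,8)]); print("pad z",np.median(pad[:,2]).round(4))
# retreat, bystanders
go([.45,.20,.35],np.radians(98)) ; S=cam("scene"); S0=np.load("scene0.npy",allow_pickle=True).item()
for n,(x0,y0,x1,y1) in dict(cup=(307,218,326,236),jar=(230,186,248,216),dropper=(466,282,488,318),window=(348,240,385,290)).items():
    print(n,(abs(S["img"].astype(int)-S0["img"]).max(2)[y0:y1,x0:x1]>40).sum())
st()
```

```text
t 35.82 p [ 0.4645 -0.0793  0.0747] rpy [-3.139  0.007  0.139] F [-0.5 -0.1 -0.7] gap 0.005 grip 0.0
t 38.69 p [ 0.6636 -0.047   0.3004] rpy [-3.141e+00  1.000e-03  1.707e+00] F [-0.2 -0.2 -1. ] gap 0.003 grip 0.0
-0.02 start [109.0, 106.9, 106.2, 117.9, 106.2, 107.3, 109.4] now [109.0, 107.0, 106.2, 106.2, 106.2, 107.3, 109.4]
0.02 start [109.1, 107.0, 106.1, 117.4, 106.3, 107.3, 109.5] now [109.0, 107.1, 106.1, 106.3, 106.2, 107.3, 109.5]
0.05 start [109.0, 106.9, 106.2, 117.2, 106.4, 107.4, 109.4] now [109.0, 106.9, 106.1, 106.2, 106.2, 107.3, 109.4]
blue px cradle 0
pad z 0.0658
cup 0
jar 0
dropper 3
window 0
t 39.99 p [0.4508 0.1988 0.3502] rpy [3.141 0.    1.708] F [ 0.2 -0.3  0.5] gap 0.01 grip 0.0
```

```bash
python3 -c "
from rig import job; print(job.job_done())"
```

```text
the job is handed in; nothing more can be done
None
```

The job is handed in at about 40 s: the pen is in the storage box (only its cap tip shows in the pictures), the pedal went to its stop and came back up, the cradle is empty with the tube taken to be inside the drop box (not seen directly), and the jar, bottle and cup have not moved.

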